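# Put the orange in the patio caddy and leave its cover half open

## Robot

A 6-joint arm with a two-finger parallel gripper is mounted at the origin on the work surface. World frame = base frame: x ahead of the robot, y to its left, z up, the work surface at z = 0. Lengths are in m, angles in rad, forces in N, time in s.
With the tool pointing down it reaches from about 0.375 to 0.9 m from the base axis. Payload 3.1 kg.
Tool frame: the origin (TCP) lies between the finger pads; the fingertips stand 8 mm ahead of it and the grasp point (between the pads) lies 11 mm behind it; z points along the fingers, y is the line along which they close (so a half turn about z gives the same grasp; the last joint's range is limited). The gripper opens to 87 mm and grips with 3 to 60 N. Pads are 19 mm wide; open, the fingers measure 117 mm over their backs; the gripper's body (75 mm by 190 mm) begins 51 mm behind the grasp point.
Start: joints at [1.133, 0.527, 1.433, -0, 1.181, -0.178], TCP at [0.16, 0.604, 0.196] pointing down, gripper open.
Joint ranges: [-3.08, 3.08], [-0.75, 2.2], [0.22, 2.44], [-1.43, 4.57], [0, 2.65], [-2.85, 2.85]. Speed limits (rad/s): [2.79, 2.79, 3.14, 3.14, 3.14, 3.14].

## Interface

Orientations are given as a unit quaternion [x, y, z, w].
In Python, from rig import robot gives the robot as it stands.
- The arm moves only by the tool move_arm, never from a script. Its argument "motion" is text: rows parted by semicolons, each of 5 numbers parted by spaces: the opening, from -1 (shut) to 1 (fully open), then the shift along the tool's x, y, z normalised to -1 to 1, where 1 is 0.2 m, then the turn about the tool's z normalised to -1 to 1, where 1 is pi rad. A call has 1 to 12 rows; each row is the pose to reach, as a shift and turn from the pose commanded when the call began, along the tool's axes at that moment, turning the shorter way round; what a row does not reach only later rows make up. A row lasts 1/12 s, in which the tool goes at most 41.7 mm and 7.16 degrees, less where a joint would pass 70% of its speed; a pose out of reach is approached as far as the arm can. A call with a number of a shift or a turn outside -1 to 1 is refused whole. A call with a gripper value outside its range is refused whole. The fingers move at their own pace and stop on an object; "newtons" is the grip in N (left out, the last holds). Time passes only in rows, so rows that repeat a pose let the fingers close. It gives the time, the measured TCP pose, the force, the opening and the grip force at its end, in the units of the state.
- robot.get_obs(): the state, without advancing time (a new reading comes with each control period).
- robot.camera(name): name is "scene" or "top"; returns (picture, depth): 400x640x3 uint8, red, green, blue; 400x640 float32, m along the optical axis (not along the pixel's ray), 0 where there is no reading.
- robot.camera_model(name): a dict with "mtx" (3x3 intrinsics, pixels), "D" ([k1, k2, p1, p2, k3] as OpenCV has them; the pictures are not rectified), "position" and "attitude" of the camera in the world. Camera axes: x right, y down, z forward; pixel columns grow to the right and rows downward; lengths in m; the calibration is good to about 2 mm. A picture is of the moment at which its call begins. camera_model takes no time and is no camera call.
- robot.hand_in(): hands the job in; it is judged then, once.
The state is a dict: "time": time; "q": joint angles; "joint_velocities": joint speeds; "joint_torque": joint torques, N m; "position": TCP position; "tool_rot": TCP orientation; "ft_force": force on the tool from outside, world axes, zero at the start; "moment": the same for the moment, N m; "grip_width": finger opening in m; "grip_force": force on a finger pad.
Only numpy, scipy, OpenCV 4.12 (cv2) and the standard library are available. Lean on these libraries where they do the work, as an engineer would, in place of code of your own. Each camera call takes 0.05 s, during which the arm holds its last target. There are 200 camera calls.

## Task

Swing the green caddy's stiff cover up out of the way by its overhanging lip, then take the orange off the plate and lower it gently right down onto the caddy's floor, without dropping or pressing it. Then fold the cover back down and leave it half open, at about 45 degrees, so that the fruit can air; leave the jar, the tongs and the brush undisturbed.

Things in the scene. Friction and masses are not known exactly. Their poses are not given: they have to be found in the camera images.
- caddy: open-topped green plastic box, 190 (x) x 160 (y) x 114 mm high, walls 5 mm, held fast to the cabinet floor by a steel side clamp at its +x end (it reaches 150 mm from the origin in x, 80 mm high). Origin: centre of its underside. Its x runs along the hinge; the hinge is on its +y rim, the cover's lip on its -y side.
- caddy_rim (a point): centre of the caddy's mouth at rim height (114 mm), axes as the caddy's. Below it a level cork floor fills the box; its top is set anywhere from 24 to 60 mm above the caddy's underside, differs every time and is not reported: find it by touch. It lies on foam: it gives about 1 mm per 2.5 N.
- cover_hinge (a point): middle of the hinge line (along the caddy's x), on the +y rim, 80 mm from the caddy's centre, 114 mm high; axes as the caddy's. The cover is a flat grey plate, 196 mm along the hinge, 190 mm from hinge to free edge, 6 mm thick, its underside through the hinge line. No handle: shut, it overhangs the -y wall by 30 mm; this is the lip, red strip on top.
- cover (a joint): angle of the cover, rad: 0 = flat shut on the rim, pi/4 = half open, pi/2 = standing straight up, stop at 1.95. The hinge is stiff with friction: about 4 to 5 N up at the lip lifts it, and it stays wherever it is left. It starts shut or up to 0.15 rad ajar.
- cover_lip (a point): middle of the lip's free edge at the underside of the cover, 190 mm from the hinge; it moves with the cover
- plate: white melamine plate, 150 mm across, 14 mm high, loose; origin: centre of its underside. The orange lies on it.
- orange_center (a point): centre of the orange, a ball 66 mm across, 0.13 to 0.21 kg; it can roll. It lies on the flat inside of the plate, 5 mm above the table
- orange: the orange (its own axes roll with it)
- jar: glass spice jar with hinged glass lid and steel clasp, 60 mm across, 74 mm high, loose bystander; origin: centre of its underside. It may stand before or behind the plate as seen from the robot.
- tongs: steel tongs lying flat, 220 mm long along their x, 12 mm high, origin near the middle, loose bystander
- brush: wooden basting brush lying flat, 220 mm long along its x, 14 mm high, origin near the middle, loose bystander
There are look-alikes about, which are no part of the job. Of the things like the orange, leave any that is pink or yellow; of the rest the larger one is meant.

How it is judged:
By the outcome, as a careful person would: the job done as asked, in the order asked, and still so for the second after the job is handed in, with the robot touching nothing.
It also fails if it takes over 70 s, if anything falls off the work surface, if the arm or the gripper's body presses on something with over 40 N, if the wrist force passes 120 N, or if a joint passes its speed limit or range.

## Working session

There is one attempt and no reset: what is moved stays moved. The work goes in short steps, Python scripts to look and compute and a tool call to move; the robot and the scene stay as the last step left them, time stands still between calls to the robot, and variables do not carry over. Pictures are saved under pics/ and viewed, at most 10 in all, crops included, and the job is handed in when it is done.

Besides the shell and the picture viewer there is one more tool, called as a command line: name --argument value ..., lists and objects as JSON in quotes. move_arm: Moves the arm, as the interface text tells. Its arguments: {"type":"object","properties":{"motion":{"type":"string"},"newtons":{"type":"number"}},"required":["motion"]}

```bash
mkdir -p pics; ls; cat > h.py <<'E'
import numpy as np,cv2
from scipy.spatial.transform import Rotation as R
from rig import robot
def cam(n):
    im,d=robot.camera(n); m=robot.camera_model(n); return im,d,m
def att(m):
    a=np.array(m["attitude"],float)
    return a if a.shape==(3,3) else R.from_quat(a).as_matrix()
def p3(m,u,v,z):
    pt=cv2.undistortPoints(np.array([[[u,v]]],float),np.array(m["mtx"]),np.array(m["D"]))[0,0]
    return att(m)@(np.array([pt[0],pt[1],1])*z)+np.array(m["position"])
def cloud(d,m):
    h,w=d.shape; u,v=np.meshgrid(np.arange(w),np.arange(h))
    pt=cv2.undistortPoints(np.stack([u.ravel(),v.ravel()],1)[:,None].astype(float),np.array(m["mtx"]),np.array(m["D"]))[:,0]
    c=np.c_[pt,np.ones(len(pt))]*d.ravel()[:,None]
    P=c@att(m).T+np.array(m["position"]); P[d.ravel()==0]=np.nan
    return P.reshape(h,w,3)
def save(n,im): cv2.imwrite(n,im[...,::-1])
E
python3 - <<'E'
from h import *
for n in("scene","top"):
    im,d,m=cam(n); save(f"pics/{n}0.png",im); np.savez(f"{n}0.npz",im=im,P=cloud(d,m)); print(n,m["position"],m["attitude"])
o=robot.get_obs(); print({k:np.round(v,3) for k,v in o.items()})
E
```

```text
pics
scene [ 1.38861729 -0.19966026  0.78433588] [ 0.73679974  0.53010918 -0.2426239  -0.34240917]
top [0.47181321 0.07991436 1.07943981] [ 0.70986682 -0.70038087  0.05125026 -0.05412154]
{'time': np.float64(0.1), 'q': array([ 1.134,  0.528,  1.434, -0.   ,  1.181, -0.178]), 'joint_velocities': array([ 0.001, -0.002, -0.001, -0.001,  0.002,  0.002]), 'joint_torque': array([  0.   , -44.099, -17.715,   0.064,   0.053,  -0.   ]), 'position': array([0.16 , 0.604, 0.195]), 'tool_rot': array([ 0.129,  0.992, -0.001, -0.   ]), 'ft_force': array([ 0.831,  0.131, -0.246]), 'moment': array([ 0.007, -0.009,  0.025]), 'grip_force': np.float64(0.0), 'grip_width': np.float64(0.087)}
```

View pics/scene0.png

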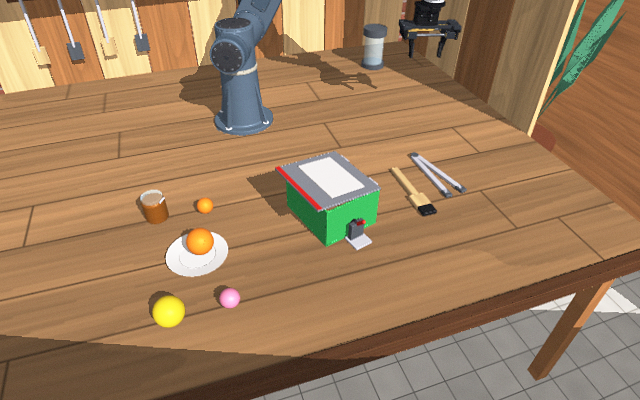

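View pics/top0.png

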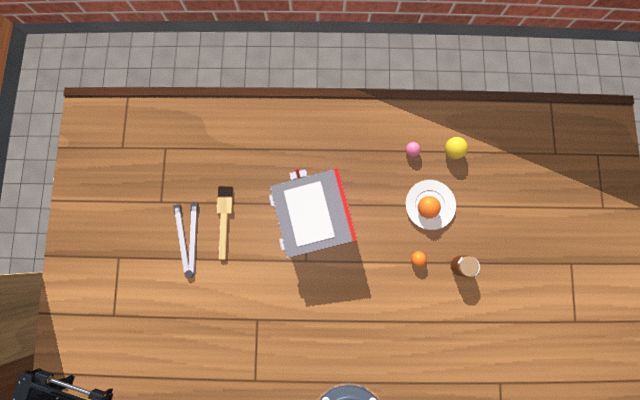

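Candidates: orange on the plate (top 429,207; scene 200,241), small orange ball (top 419,259; scene 205,205), pink (top 413,149) and yellow (top 456,148). I choose the larger orange one, on the plate. The red lip runs from (336,170) to (354,241) in top. The clamp is at (298,174).

```bash
python3 - <<'E'
from h import *
z=np.load("top0.npz"); im=z["im"]; P=z["P"]; s=np.load("scene0.npz"); 
a=cv2.resize(im[130:290,380:500],None,fx=3,fy=3,interpolation=cv2.INTER_CUBIC)
b=cv2.resize(im[150:310,255:375],None,fx=3,fy=3,interpolation=cv2.INTER_CUBIC)
save("pics/crop1.png",np.hstack([a,b]))
for nm,z in(("top",z),("scene",s)):
    im=z["im"];P=z["P"];hsv=cv2.cvtColor(im,cv2.COLOR_RGB2HSV)
    H,S,V=[hsv[...,i].astype(int) for i in range(3)]
    for n,k in(("orange",(H>7)&(H<20)&(S>200)&(V>150)),("red",((H<5)|(H>175))&(S>180)&(V>120)),("green",(H>50)&(H<75)&(S>150))):
        c,l,st,ce=cv2.connectedComponentsWithStats(k.astype(np.uint8))
        for i in range(1,c):
            if st[i,4]<40: continue
            Q=P[l==i]; Q=Q[~np.isnan(Q[:,0])]
            if len(Q)<20: continue
            r=""
            if n=="orange":
                A=np.c_[2*Q,np.ones(len(Q))]; x=np.linalg.lstsq(A,(Q**2).sum(1),rcond=None)[0]
                r=("sphere",x[:3].round(3),np.sqrt(x[3]+x[:3]@x[:3]).round(4))
            print(nm,n,ce[i].round(),st[i,4],np.percentile(Q,2,0).round(3),np.percentile(Q,98,0).round(3),r)
    # cover plane
    if nm=="top": reg=[(u,v) for u in range(265,365) for v in range(160,265)]
    else: reg=[(u,v) for u in range(270,385) for v in range(145,215)]
    Q=np.array([P[v,u] for u,v in reg]); C=np.array([im[v,u] for u,v in reg]).astype(int)
    k=(Q[:,2]>0.1)&(C.max(1)-C.min(1)<35)
    Q=Q[k]; c=Q.mean(0); n=np.linalg.svd(Q-c,full_matrices=False)[2][2]; n*=np.sign(n[2]); print(nm,"cover",len(Q),c.round(3),n.round(4),"z",np.percentile(Q[:,2],[2,50,98]).round(3))
    print(cv2.minAreaRect(Q[:,:2].astype(np.float32)))
E
```

```text
top red [338. 178.] 43 [0.639 0.032 0.135] [0.692 0.049 0.14 ] 
top cover 4975 [0.573 0.114 0.129] [-0.0233  0.0888  0.9958] z [0.118 0.13  0.137]
((0.5740668773651123, 0.11902865022420883), (0.19669775664806366, 0.18485009670257568), 15.02027416229248)
scene orange [204. 205.] 118 [ 0.45  -0.217  0.015] [ 0.48  -0.179  0.044] ('sphere', array([ 0.462, -0.198,  0.025]), np.float64(0.0192))
scene orange [157. 217.] 61 [ 0.465 -0.336  0.004] [ 0.471 -0.314  0.045] ('sphere', array([ 0.461, -0.325,  0.025]), np.float64(0.0156))
scene orange [199. 241.] 336 [ 0.597 -0.255  0.024] [ 0.639 -0.199  0.073] ('sphere', array([ 0.594, -0.228,  0.029]), np.float64(0.0443))
scene red [299. 188.] 181 [ 0.509 -0.003  0.135] [0.688 0.048 0.14 ] 
scene green [333. 215.] 2397 [0.517 0.022 0.006] [0.685 0.213 0.113] 
scene cover 3210 [0.586 0.11  0.129] [-0.0207  0.0862  0.9961] z [0.119 0.13  0.136]
((0.5761613845825195, 0.1089465320110321), (0.2013525813817978, 0.1998884230852127), 15.25336742401123)
```

View pics/crop1.png

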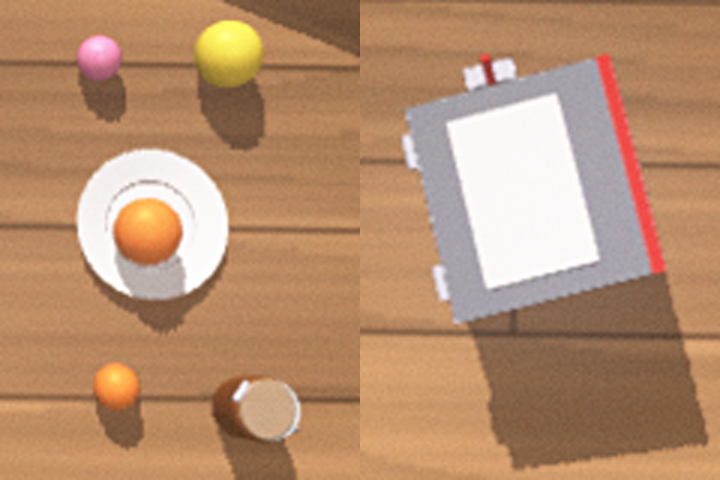

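```bash
python3 - <<'E'
from h import *
from scipy.optimize import least_squares
z=np.load("top0.npz"); s=np.load("scene0.npz")
for nm,w,(u0,u1,v0,v1) in(("top",z,(262,365,160,265)),("scene",s,(270,385,145,245))):
    Q=w["P"][v0:v1,u0:u1].reshape(-1,3); Q=Q[(Q[:,2]>.1165)&(Q[:,2]<.16)]
    r=cv2.minAreaRect(Q[:,:2].astype(np.float32)); print(nm,r)
    a=np.radians(15); ex=np.array([np.cos(a),np.sin(a)]);ey=np.array([-ex[1],ex[0]])
    print("x'",np.percentile(Q[:,:2]@ex,[0.3,1,99,99.7]).round(4),"y'",np.percentile(Q[:,:2]@ey,[.3,1,99,99.7]).round(4))
    c=Q.mean(0); n=np.linalg.svd(Q-c,full_matrices=False)[2][2]; n*=np.sign(n[2]); print(n, "tilt",np.arccos(n[2]),"az",np.degrees(np.arctan2(n[1],n[0])))
    hsv=cv2.cvtColor(w["im"],cv2.COLOR_RGB2HSV); m=(hsv[...,0]>5)&(hsv[...,0]<22)&(hsv[...,1]>190)
    b=(slice(190,225),slice(412,446)) if nm=="top" else (slice(226,258),slice(184,216))
    O=w["P"][b][m[b]]; O=O[~np.isnan(O[:,0])&(O[:,2]>.03)]
    f=least_squares(lambda p:np.linalg.norm(O-np.r_[p,.038],axis=1)-.033,O.mean(0)[:2],loss="soft_l1",f_scale=.002)
    print("orange",f.x,len(O),np.abs(f.fun).mean(), "top z",O[:,2].max())
# caddy +x wall via scene green
Q=s["P"].reshape(-1,3); hsv=cv2.cvtColor(s["im"],cv2.COLOR_RGB2HSV).reshape(-1,3)
k=(hsv[:,0]>50)&(hsv[:,0]<75)&(hsv[:,1]>150)&(Q[:,2]>.02)&(Q[:,2]<.1)
Q=Q[k]; X=Q[:,:2]@ex; Y=Q[:,:2]@ey
print("green x' max",np.percentile(X,[50,90,98]),"y' min",np.percentile(Y,[1,3,10,50,97,99]))
# gripper cloud
Q=z["P"].reshape(-1,3); 
# plate, jar
P=s["P"]; print("jar",P[200:215,145:165].reshape(-1,3).mean(0))
E
```

```text
top ((0.5760506391525269, 0.11178281903266907), (0.19670343399047852, 0.19686172902584076), 14.989189147949219)
x' [0.4875 0.4888 0.6809 0.6823] y' [-0.1388 -0.1373  0.0488  0.0537]
[-0.0231093   0.08739353  0.99590578] tilt 0.0905208523950109 az 104.81160265789202
orange [ 0.60896373 -0.22663057] 7 0.0006267935873068227 top z 0.06268293376758605
scene ((0.5765814185142517, 0.10696481913328171), (0.201896533370018, 0.19599035382270813), 15.160019874572754)
x' [0.488  0.4905 0.6835 0.6848] y' [-0.1424 -0.1418  0.0461  0.0488]
[-0.01948762  0.0856155   0.99613765] tilt 0.08791858128622329 az 102.82306867012151
orange [ 0.60630742 -0.22751394] 466 0.0011836250173367967 top z 0.07573711616411472
green x' max [0.67873796 0.68103691 0.68187677] y' min [-0.11415802 -0.1137869  -0.11321335 -0.09654498  0.03549192  0.04128053]
jar [nan nan nan]
```

```bash
python3 - <<'E'
from h import *
im=np.load("scene0.npz")["im"]
save("pics/grip.png",cv2.resize(im[0:70,380:480],None,fx=6,fy=6,interpolation=cv2.INTER_CUBIC))
E
```

```text
(no output)
```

View pics/grip.png

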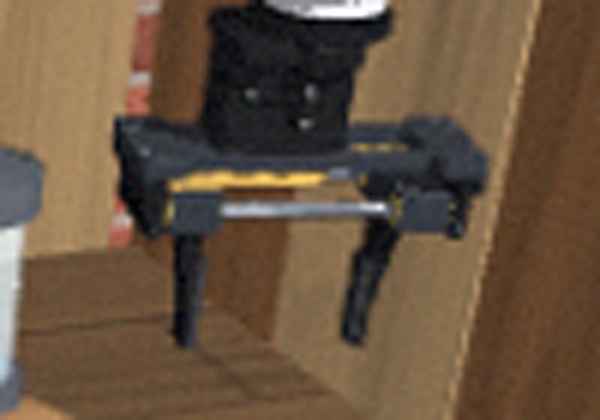

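The crop shows slim vertical fingers under a wide bar that runs along the closing axis. The tool always points down, so I'll lift the cover with closed fingers by friction against the lip edge, pressing and following its arc.

move_arm --motion "-1 -0.5 -0.41 0 0.17;-1 -1 -0.82 0 0.334;-1 -1 -0.82 0 0.334;-1 -1 -0.82 0 0.334;-1 -1 -0.82 0 0.334;-1 -1 -0.82 0 0.334;-1 -1 -0.82 0 0.334;-1 -1 -0.82 0 0.334;-1 -1 -0.82 0 0.334;-1 -1 -0.82 0 0.334" --newtons 20

```text
time: 0.93
position: [0.3115, 0.3938, 0.1954]
tool_rot: [0.609, 0.793, -0.0, -0.0]
ft_force: [1.1, 0.5, -1.1]
grip_width: 0.0284
grip_force: 0.0
```

```bash
cat >> h.py <<'E'
a=np.radians(15); EX=np.array([np.cos(a),np.sin(a)]); EY=np.array([-EX[1],EX[0]])
XC,YC=.586,-.032   # caddy centre in rotated frame
def w(x,y): return (x+XC)*EX+(y+YC)*EY   # caddy xy -> world
def st():
    o=robot.get_obs(); p=np.array(o["position"]); Rt=R.from_quat(o["tool_rot"]).as_matrix()
    c=np.r_[p[:2]@EX-XC,p[:2]@EY-YC,p[2]]
    F=np.array(o["ft_force"]); 
    print("t",round(float(o["time"]),2),"world",p.round(4),"caddy",c.round(4),"toolx deg",round(float(np.degrees(np.arctan2(Rt[1,0],Rt[0,0]))),2),"F cad",np.r_[F[:2]@EX,F[:2]@EY,F[2]].round(2),"grip",round(float(o["grip_width"]),4),round(float(o["grip_force"]),2),"q",np.round(o["q"],2)); return o,p,Rt
def to(t):
    o,p,Rt=st(); print("shift",(Rt.T@(np.array(t)-p)/.2).round(3))
E
python3 -c "
from h import *
to(np.r_[w(0,-.15),.19])"
```

```text
t 0.93 world [0.3115 0.3938 0.1954] caddy [-0.1832  0.3317  0.1954] toolx deg 104.93 F cad [ 1.17  0.17 -1.11] grip 0.0284 0.0 q [0.68 0.36 1.74 0.   1.04 0.42]
shift [-2.408  0.919  0.027]
```

move_arm --motion "-1 -0.5 0.46 0 0;-1 -1 0.92 0 0;-1 -1 0.92 0 0;-1 -1 0.92 0 0;-1 -1 0.92 0 0;-1 -1 0.92 0 0;-1 -1 0.92 0 0;-1 -1 0.92 0 0"

```text
time: 1.6
position: [0.546, 0.2463, 0.1953]
tool_rot: [0.61, 0.793, 0.001, 0.002]
ft_force: [-0.4, 0.7, -0.4]
grip_width: 0.0007
grip_force: 0.0
```

move_arm --motion "-1 -1 0 0 0;-1 -1 0 0 0;-1 -1 0 0 0;-1 -1 0 0 0;-1 -1 0 0 0;-1 -1 0 0 0"

```text
time: 2.1
position: [0.5945, 0.0506, 0.1954]
tool_rot: [0.61, 0.793, -0.001, 0.001]
ft_force: [-0.1, 0.5, 0.6]
grip_width: 0.0003
grip_force: 0.0
```

move_arm --motion "-1 -0.42 0 0 0;-1 -0.42 0 0 0;-1 -0.42 0 0.2 0;-1 -0.42 0 0.41 0;-1 -0.42 0 0.41 0;-1 -0.42 0 0.41 0"

```text
time: 2.6
position: [0.6116, -0.0234, 0.1111]
tool_rot: [0.608, 0.794, -0.002, -0.004]
ft_force: [0.6, -0.3, 0.3]
grip_width: 0.0005
grip_force: 0.0
```

```bash
python3 -c "
from h import *
to(np.r_[w(0,-.123),.108])"
```

```text
t 2.6 world [ 0.6116 -0.0234  0.1111] caddy [-0.0013 -0.1489  0.1111] toolx deg 105.14 F cad [ 0.48 -0.47  0.29] grip 0.0005 0.0 q [-0.22  0.62  1.54  0.    1.   -0.49]
shift [0.13  0.007 0.016]
```

move_arm --motion "-1 0.05 0 0.01 0;-1 0.1 0 0.01 0;-1 0.14 0 0.01 0;-1 0.16 0 0.01 0;-1 0.16 0 0.01 0"

```text
time: 3.02
position: [0.6065, 0.0076, 0.1134]
tool_rot: [0.607, 0.794, 0.001, 0.001]
ft_force: [0.1, -0.0, -0.0]
grip_width: 0.0008
grip_force: 0.0
```

```bash
python3 -c "
from h import *
st()"
```

```text
t 3.02 world [0.6065 0.0076 0.1134] caddy [ 0.0018 -0.1176  0.1134] toolx deg 105.2 F cad [ 0.12 -0.05 -0.03] grip 0.0008 0.0 q [-0.17  0.6   1.56  0.    0.98 -0.44]
```

move_arm --motion "-1 0.01 0 0 0;-1 0.02 0 0 0;-1 0.02 0 0 0"

```text
time: 3.27
position: [0.6054, 0.0098, 0.1119]
tool_rot: [0.608, 0.794, 0.0, 0.0]
ft_force: [0.4, -0.1, 0.3]
grip_width: 0.0003
grip_force: 0.0
```

move_arm --motion "-1 0.01 0 0 0;-1 0.02 0 0 0;-1 0.02 0 0 0"

```text
time: 3.52
position: [0.6041, 0.0136, 0.1115]
tool_rot: [0.608, 0.794, -0.0, -0.0]
ft_force: [0.7, -0.4, 0.0]
grip_width: 0.0001
grip_force: 0.0
```

```bash
python3 -c "
from h import *
st()"
```

```text
t 3.52 world [0.6041 0.0136 0.1115] caddy [ 0.001  -0.1112  0.1115] toolx deg 105.04 F cad [ 0.52 -0.58  0.01] grip 0.0001 0.0 q [-0.16  0.6   1.56  0.    0.98 -0.42]
```

move_arm --motion "-1 0.01 0 0 0;-1 0.02 0 0 0;-1 0.02 0 0 0"

```text
time: 3.77
position: [0.603, 0.0177, 0.1115]
tool_rot: [0.608, 0.794, -0.0, -0.0]
ft_force: [-0.2, 0.3, 0.4]
grip_width: 0.001
grip_force: 0.0
```

move_arm --motion "-1 0.01 0 0 0;-1 0.02 0 0 0;-1 0.02 0 0 0"

```text
time: 4.02
position: [0.602, 0.0216, 0.1116]
tool_rot: [0.608, 0.794, 0.0, -0.0]
ft_force: [-0.8, -0.4, -0.4]
grip_width: 0.0005
grip_force: 0.0
```

```bash
python3 -c "
from h import *
st()
im,d,m=cam('scene'); save('pics/a.png',cv2.resize(im[100:260,230:430],None,fx=4,fy=3.75,interpolation=cv2.INTER_CUBIC))"
```

```text
t 4.02 world [0.602  0.0216 0.1116] caddy [ 0.0011 -0.1029  0.1116] toolx deg 105.07 F cad [-0.82 -0.16 -0.38] grip 0.0005 0.0 q [-0.15  0.6   1.57  0.    0.97 -0.41]
```

View pics/a.png

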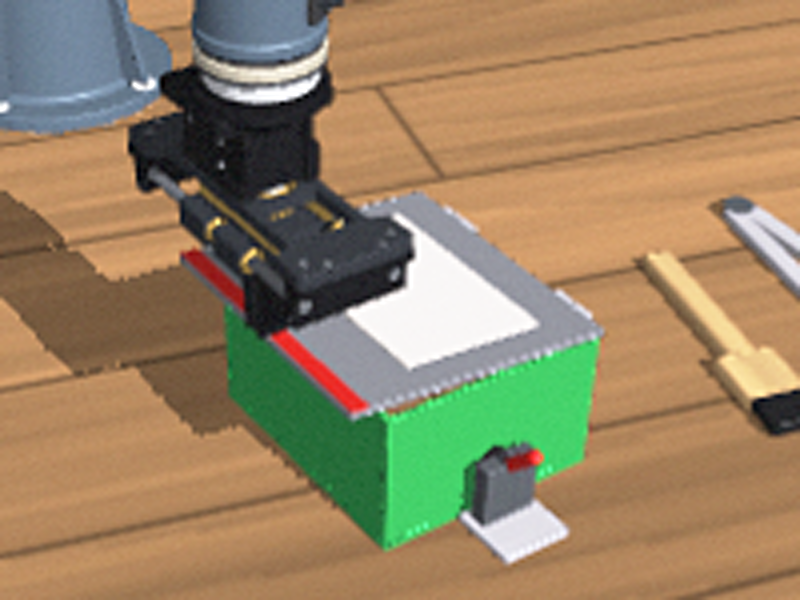

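The scene view shows the bar over the lip (red strip ~ (270,330)); the fingers are hidden. No contact force yet, so I'll recheck the lip's position against the finger.

```bash
python3 - <<'E'
from h import *
for n in("top","scene"):
    im,d,m=cam(n); P=cloud(d,m); hsv=cv2.cvtColor(im,cv2.COLOR_RGB2HSV)
    k=((hsv[...,0]<5)|(hsv[...,0]>175))&(hsv[...,1]>170)&(hsv[...,2]>110)&(P[...,2]>.11)&(P[...,2]<.2)
    v,u=np.where(k); Q=P[k]; x=Q[:,:2]@EX-XC; y=Q[:,:2]@EY-YC
    for lo in(-.1,-.06,-.03,0,.03,.06):
        s=(x>lo)&(x<lo+.03)
        if s.sum()>3: print(n,lo,s.sum(),"y",y[s].min().round(4),y[s].max().round(4),"z",Q[s,2].mean().round(4))
    # gripper points
    G=P[(im.max(2)<90)]; gx=G[:,:2]@EX-XC; gy=G[:,:2]@EY-YC
    s=(abs(gx)<.13)&(abs(gy+.1)<.1)&(G[:,2]>.09)&(G[:,2]<.3)
    print("grip",s.sum(),np.percentile(gx[s],[1,99]).round(3),np.percentile(gy[s],[1,99]).round(3),np.percentile(G[s,2],[1,10,50,99]).round(3))
    s2=s&(G[:,2]<.17); print(s2.sum(), np.c_[gx,gy,G[:,2]][s2][::8].round(3)[:12])
E
```

```text
grip 122 [-0.059  0.094] [-0.137 -0.067] [0.229 0.232 0.251 0.3  ]
0 []
scene -0.1 26 y -0.1089 -0.0968 z 0.1373
scene -0.06 27 y -0.1073 -0.0957 z 0.1374
scene 0 27 y -0.1092 -0.0964 z 0.1375
scene 0.03 33 y -0.1065 -0.0962 z 0.1374
scene 0.06 36 y -0.1057 -0.0966 z 0.1372
grip 2113 [-0.088  0.097] [-0.143 -0.073] [0.144 0.215 0.248 0.294]
108 [[-0.087 -0.091  0.135]
 [-0.059 -0.09   0.134]
 [ 0.001 -0.114  0.166]
 [ 0.014 -0.108  0.169]
 [ 0.014 -0.114  0.169]
 [ 0.008 -0.116  0.163]
 [-0.001 -0.116  0.154]
 [ 0.011 -0.101  0.156]
 [ 0.01  -0.109  0.155]
 [ 0.011 -0.115  0.155]
 [-0.    -0.114  0.144]
 [-0.005 -0.114  0.138]]
```

move_arm --motion "-1 0.01 0 0 0;-1 0.015 0 0 0;-1 0.015 0 0 0"

```text
time: 4.42
position: [0.6013, 0.0243, 0.1116]
tool_rot: [0.608, 0.794, -0.0, -0.0]
ft_force: [-0.1, 0.1, 0.3]
grip_width: 0.0004
grip_force: 0.0
```

```bash
python3 -c "
from h import *
st()"
```

```text
t 4.42 world [0.6013 0.0243 0.1116] caddy [ 0.0011 -0.1001  0.1116] toolx deg 105.06 F cad [-0.08  0.17  0.32] grip 0.0004 0.0 q [-0.15  0.6   1.57  0.    0.97 -0.41]
```

move_arm --motion "-1 0.01 0 0 0;-1 0.015 0 0 0;-1 0.015 0 0 0"

```text
time: 4.67
position: [0.6005, 0.0273, 0.1116]
tool_rot: [0.608, 0.794, 0.0, -0.0]
ft_force: [-0.1, 0.2, 0.7]
grip_width: 0.0006
grip_force: 0.0
```

```bash
python3 -c "
from h import *
st()"
```

```text
t 4.67 world [0.6005 0.0273 0.1116] caddy [ 0.0011 -0.0971  0.1116] toolx deg 105.06 F cad [-0.05  0.2   0.74] grip 0.0006 0.0 q [-0.14  0.6   1.57  0.    0.97 -0.4 ]
```

```bash
python3 - <<'E'
from h import *
im,d,m=cam("scene"); save("pics/b.png",cv2.resize(im[150:220,265:345],None,fx=8,fy=8,interpolation=cv2.INTER_CUBIC))
P=cloud(d,m)[150:220,265:345]; k=(im[150:220,265:345].max(2)<90); Q=P[k]; c=np.c_[Q[:,:2]@EX-XC,Q[:,:2]@EY-YC,Q[:,2]]
for z0 in np.arange(.1,.2,.01):
    s=c[(c[:,2]>z0)&(c[:,2]<z0+.01)&(abs(c[:,0])<.04)]
    if len(s): print(z0.round(2),len(s),s.min(0).round(4),s.max(0).round(4))
E
```

```text
0.13 5 [-0.0166 -0.1099  0.1354] [ 0.0015 -0.104   0.1386]
0.14 31 [-0.0068 -0.1097  0.1405] [ 0.0128 -0.0899  0.1497]
0.15 34 [-0.008  -0.1103  0.1503] [ 0.0131 -0.0925  0.1597]
0.16 32 [-0.0063 -0.1103  0.1603] [ 0.0147 -0.0924  0.1699]
0.17 25 [-0.0056 -0.1096  0.1707] [ 0.0169 -0.0975  0.1791]
0.18 12 [ 0.0011 -0.1099  0.1803] [ 0.0168 -0.1052  0.1871]
0.19 1 [ 0.0182 -0.11    0.19  ] [ 0.0182 -0.11    0.19  ]
```

View pics/b.png

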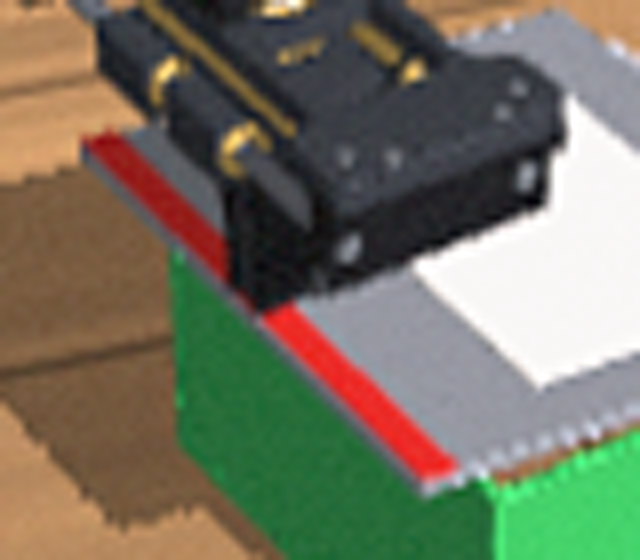

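The finger shaft has visually passed into the lip with no contact force, so the model's finger seems to be solid only near the pads. Lifting from here would mean going through the cover, so I'll back off. I'll push with the pad section properly against the lip's edge instead.

move_arm --motion "-1 -0.1 0 0 0;-1 -0.15 0 0 0;-1 -0.15 0 -0.075 0;-1 -0.15 0 -0.075 0;-1 -0.15 0 -0.075 0;-1 -0.12 0 -0.075 0;-1 -0.1 0 -0.075 0;-1 -0.1 0 -0.075 0"

```text
time: 5.38
position: [0.6047, 0.0091, 0.126]
tool_rot: [0.608, 0.794, -0.0, -0.001]
ft_force: [-1.0, 0.3, 0.3]
grip_width: 0.0005
grip_force: 0.0
```

move_arm --motion "-1 0.01 0 0 0;-1 0.02 0 0 0;-1 0.02 0 0 0"

```text
time: 5.63
position: [0.6045, 0.0122, 0.1264]
tool_rot: [0.608, 0.794, -0.0, -0.0]
ft_force: [0.5, 0.0, 1.2]
grip_width: 0.0006
grip_force: 0.0
```

move_arm --motion "-1 0.01 0 0 0;-1 0.02 0 0 0;-1 0.02 0 0 0"

```text
time: 5.88
position: [0.6036, 0.0158, 0.1266]
tool_rot: [0.608, 0.794, -0.0, -0.0]
ft_force: [-0.2, 0.5, 0.4]
grip_width: 0.0008
grip_force: 0.0
```

```bash
python3 -c "
from h import *
st()"
```

```text
t 5.88 world [0.6036 0.0158 0.1266] caddy [ 0.0011 -0.109   0.1266] toolx deg 105.06 F cad [-0.1   0.56  0.41] grip 0.0008 0.0 q [-0.16  0.58  1.55  0.    1.01 -0.42]
```

move_arm --motion "-1 0.01 0 0 0;-1 0.02 0 0 0;-1 0.02 0 0 0"

```text
time: 6.13
position: [0.6025, 0.0196, 0.1266]
tool_rot: [0.608, 0.794, -0.0, -0.0]
ft_force: [0.3, 0.8, -0.9]
grip_width: 0.0004
grip_force: 0.0
```

move_arm --motion "-1 0.01 0 0 0;-1 0.02 0 0 0;-1 0.02 0 0 0"

```text
time: 6.38
position: [0.6015, 0.0235, 0.1266]
tool_rot: [0.608, 0.794, 0.0, -0.0]
ft_force: [-0.2, -0.1, 0.9]
grip_width: 0.0004
grip_force: 0.0
```

```bash
python3 -c "
from h import *
st()"
```

```text
t 6.38 world [0.6015 0.0235 0.1266] caddy [ 0.0011 -0.1009  0.1266] toolx deg 105.07 F cad [-0.18 -0.05  0.92] grip 0.0004 0.0 q [-0.15  0.58  1.56  0.    1.   -0.41]
```

move_arm --motion "-1 -0.1 0 0 0;-1 -0.12 0 0 0;-1 -0.12 0 -0.06 0;-1 -0.12 0 -0.06 0;-1 -0.06 0 -0.06 0;-1 -0.04 0 -0.06 0;-1 -0.04 0 -0.06 0"

```text
time: 6.97
position: [0.6024, 0.0173, 0.1381]
tool_rot: [0.608, 0.794, -0.0, -0.001]
ft_force: [0.3, -0.1, 0.2]
grip_width: 0.0006
grip_force: 0.0
```

move_arm --motion "-1 0.01 0 0 0;-1 0.02 0 0 0;-1 0.02 0 0 0"

```text
time: 7.22
position: [0.6024, 0.0198, 0.1384]
tool_rot: [0.608, 0.794, -0.0, -0.0]
ft_force: [-0.2, 0.6, 0.3]
grip_width: 0.0005
grip_force: 0.0
```

move_arm --motion "-1 0.01 0 0 0;-1 0.02 0 0 0;-1 0.02 0 0 0"

```text
time: 7.47
position: [0.6015, 0.0235, 0.1386]
tool_rot: [0.608, 0.794, -0.0, -0.0]
ft_force: [-1.1, -0.3, 0.8]
grip_width: 0.0002
grip_force: 0.0
```

```bash
python3 -c "
from h import *
st()"
```

```text
t 7.47 world [0.6015 0.0235 0.1386] caddy [ 0.0011 -0.101   0.1386] toolx deg 105.06 F cad [-1.12 -0.01  0.79] grip 0.0002 0.0 q [-0.15  0.57  1.55  0.    1.03 -0.41]
```

```bash
cat >> h.py <<'E'
def lid(n="scene"):
    im,d,m=cam(n); P=cloud(d,m); hsv=cv2.cvtColor(im,cv2.COLOR_RGB2HSV)
    k=((hsv[...,0]<5)|(hsv[...,0]>175))&(hsv[...,1]>170)&(hsv[...,2]>70)&(P[...,2]>.105)&(P[...,2]<.4)
    Q=P[k]; x=Q[:,:2]@EX-XC; y=Q[:,:2]@EY-YC; s=abs(x)<.1
    z=Q[s,2]; y=y[s]; th=np.arctan2(z-.114,.08-y)
    print("lid n",s.sum(),"y",np.percentile(y,[5,95]).round(4),"z",np.percentile(z,[5,95]).round(4),"theta~",np.median(th).round(3)-.033)
    return im,P
E
python3 - <<'E'
from h import *
im,P=lid(); st()
k=(im.max(2)<90); Q=P[k]; c=np.c_[Q[:,:2]@EX-XC,Q[:,:2]@EY-YC,Q[:,2]]
for z0 in np.arange(.11,.21,.01):
    s=c[(c[:,2]>z0)&(c[:,2]<z0+.01)&(abs(c[:,0])<.03)&(abs(c[:,1]+.1)<.05)]
    if len(s): print(z0.round(2),len(s),s.min(0).round(4),s.max(0).round(4))
save("pics/c.png",cv2.resize(im[150:220,265:345],None,fx=8,fy=8,interpolation=cv2.INTER_CUBIC))
E
```

```text
lid n 197 y [-0.1071 -0.0972] z [0.1355 0.1391] theta~ 0.095
t 7.52 world [0.6016 0.0233 0.1386] caddy [ 0.0011 -0.1012  0.1386] toolx deg 105.06 F cad [0.06 0.27 1.1 ] grip 0.0005 0.0 q [-0.15  0.57  1.55  0.    1.03 -0.41]
0.13 1 [ 0.0121 -0.1104  0.1361] [ 0.0121 -0.1104  0.1361]
0.16 10 [-0.0043 -0.1135  0.1661] [ 0.0112 -0.0944  0.1698]
0.17 34 [-0.006  -0.1147  0.1702] [ 0.0133 -0.0974  0.1795]
0.18 34 [-0.0036 -0.1138  0.18  ] [ 0.013  -0.0975  0.1895]
0.19 33 [-0.0082 -0.114   0.1901] [ 0.0149 -0.0992  0.1997]
0.2 25 [-0.0063 -0.1142  0.2003] [ 0.0164 -0.1016  0.2098]
```

View pics/c.png

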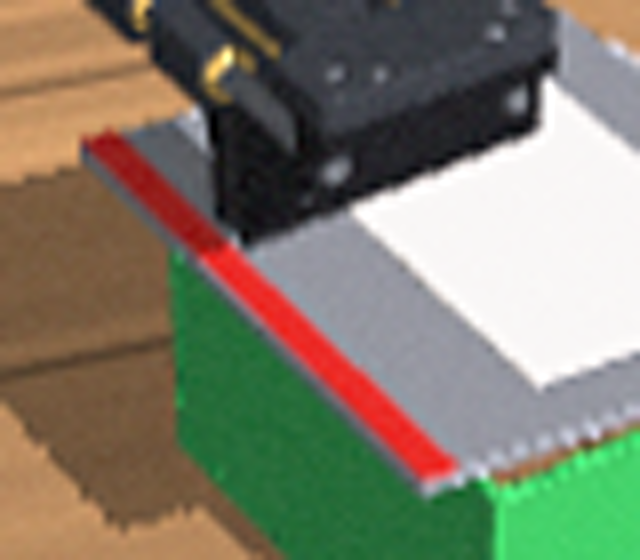

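```bash
python3 - <<'E'
from h import *
z=np.load("scene0.npz"); im=z["im"][0:65,395:470]; P=z["P"][0:65,395:470]
k=(im.max(2)<100)&(P[...,2]>.1)&(P[...,2]<.4); Q=P[k]-np.array([.16,.604,0]); Q=Q[np.linalg.norm(Q[:,:2],axis=1)<.2]
a=np.radians(165.18); tx=np.array([np.cos(a),np.sin(a)]); ty=np.array([.256,.967])
c=np.c_[Q[:,:2]@tx,Q[:,:2]@ty,Q[:,2]]
for z0 in np.arange(.15,.36,.01):
    s=c[(c[:,2]>z0)&(c[:,2]<z0+.01)]
    if len(s): print(z0.round(2),len(s),"tx",s[:,0].min().round(3),s[:,0].max().round(3),"ty",np.unique(s[:,1].round(2)))
E
```

```text
0.22 18 tx -0.013 0.011 ty [-0.06 -0.05 -0.04  0.04  0.05]
0.23 20 tx -0.014 0.012 ty [-0.06 -0.05  0.04  0.05]
0.24 29 tx -0.015 0.012 ty [-0.06 -0.05  0.04  0.05]
0.25 27 tx -0.014 0.008 ty [-0.06 -0.05  0.04  0.05]
0.26 38 tx -0.015 0.009 ty [-0.06 -0.05  0.04  0.05]
0.27 35 tx -0.02 0.011 ty [-0.06 -0.05  0.04  0.05  0.06]
0.28 26 tx -0.015 0.009 ty [-0.07 -0.06 -0.05  0.04  0.05  0.06]
0.29 56 tx -0.041 0.029 ty [-0.09 -0.08 -0.07 -0.06 -0.05  0.01  0.04  0.05  0.06  0.07  0.08]
0.3 117 tx -0.044 0.033 ty [-0.09 -0.08 -0.07 -0.06 -0.05 -0.04 -0.03 -0.02 -0.01 -0.    0.01  0.03
  0.04  0.05  0.06  0.07  0.08]
0.31 123 tx -0.046 0.023 ty [-0.1  -0.09 -0.08 -0.07 -0.06 -0.05  0.04  0.05  0.06  0.07  0.08  0.09]
0.32 142 tx -0.047 0.028 ty [-0.1  -0.09 -0.08 -0.07 -0.06 -0.05 -0.04 -0.03 -0.02 -0.01  0.    0.01
  0.02  0.03  0.04  0.05  0.06  0.07  0.08  0.09]
0.33 323 tx -0.045 0.037 ty [-0.1  -0.09 -0.08 -0.07 -0.06 -0.05 -0.04 -0.03 -0.02 -0.01 -0.    0.01
  0.02  0.03  0.04  0.05  0.06  0.07  0.08  0.09]
0.34 86 tx -0.031 0.022 ty [-0.05 -0.04 -0.03 -0.02 -0.01  0.    0.01]
0.35 73 tx -0.026 0.02 ty [-0.05 -0.04 -0.03 -0.02 -0.01 -0.    0.01]
```

The images settle it. The fingertips are visible at z≈0.22 when the reported TCP is 0.195, and at 0.166 when it is 0.139. So the true tip is about 26 mm **above** the reported TCP z rather than 8 mm below, and the fingers had only been passing over the lip, not through it. From now on I use tip z = reported z + 0.026.

move_arm --motion "-1 -0.2 0 0 0;-1 -0.25 0 0 0;-1 -0.25 0 0.15 0;-1 -0.25 0 0.3 0;-1 -0.25 0 0.3 0;-1 -0.2 0 0.3 0;-1 -0.15 0 0.3 0;-1 -0.12 0 0.3 0;-1 -0.11 0 0.3 0;-1 -0.11 0 0.3 0"

```text
time: 8.35
position: [0.6079, 0.0031, 0.0802]
tool_rot: [0.608, 0.794, 0.001, 0.001]
ft_force: [0.0, -0.7, -1.0]
grip_width: 0.0006
grip_force: 0.0
```

```bash
python3 -c "
from h import *
st()"
```

```text
t 8.35 world [0.6079 0.0031 0.0802] caddy [ 0.002  -0.1223  0.0802] toolx deg 105.17 F cad [-0.12 -0.64 -0.98] grip 0.0006 0.0 q [-0.18  0.65  1.58 -0.    0.91 -0.44]
```

move_arm --motion "-1 0.01 0 0 0;-1 0.02 0 0 0;-1 0.02 0 0 0"

```text
time: 8.6
position: [0.607, 0.0054, 0.0793]
tool_rot: [0.608, 0.794, 0.0, 0.001]
ft_force: [0.5, -1.1, 0.3]
grip_width: 0.0001
grip_force: 0.4
```

```bash
python3 -c "
from h import *
st()"
```

```text
t 8.6 world [0.607  0.0054 0.0793] caddy [ 0.0018 -0.1199  0.0793] toolx deg 105.07 F cad [ 0.2  -1.19  0.3 ] grip 0.0001 0.43 q [-0.17  0.65  1.58 -0.    0.91 -0.44]
```

move_arm --motion "-1 0.01 0 0 0;-1 0.02 0 0 0;-1 0.02 0 0 0"

```text
time: 8.85
position: [0.6071, 0.0055, 0.0794]
tool_rot: [0.608, 0.794, -0.002, 0.003]
ft_force: [1.1, -9.9, 1.8]
grip_width: 0.0003
grip_force: 5.2
```

```bash
python3 -c "
from h import *
st()"
```

```text
t 8.85 world [0.6071 0.0055 0.0794] caddy [ 0.0019 -0.1198  0.0794] toolx deg 105.14 F cad [-1.52 -9.82  1.78] grip 0.0003 5.24 q [-0.17  0.65  1.58 -0.01  0.91 -0.43]
```

move_arm --motion "-1 0.01 0 0 0;-1 0.015 0 -0.02 0;-1 0.02 0 -0.05 0;-1 0.025 0 -0.08 0;-1 0.03 0 -0.1 0;-1 0.03 0 -0.1 0"

```text
time: 9.35
position: [0.6064, 0.0087, 0.1002]
tool_rot: [0.608, 0.794, -0.003, 0.005]
ft_force: [-0.2, -15.9, 3.7]
grip_width: 0.0004
grip_force: 7.9
```

```bash
python3 -c "
from h import *
st();lid()"
```

```text
t 9.35 world [0.6064 0.0087 0.1002] caddy [ 0.002  -0.1165  0.1002] toolx deg 105.14 F cad [ -4.27 -15.29   3.73] grip 0.0004 7.9 q [-0.16  0.62  1.57 -0.01  0.95 -0.42]
lid n 52 y [-0.1214 -0.0938] z [0.1553 0.1971] theta~ 0.206
```

move_arm --motion "-1 0.015 0 -0.05 0;-1 0.03 0 -0.1 0;-1 0.055 0 -0.176 0;-1 0.075 0 -0.22 0;-1 0.097 0 -0.261 0;-1 0.122 0 -0.302 0;-1 0.146 0 -0.342 0;-1 0.175 0 -0.38 0;-1 0.204 0 -0.418 0;-1 0.235 0 -0.45 0;-1 0.26 0 -0.478 0;-1 0.26 0 -0.478 0"

```text
time: 10.4
position: [0.5925, 0.0613, 0.1975]
tool_rot: [0.608, 0.794, -0.001, 0.005]
ft_force: [-1.0, -10.7, 8.1]
grip_width: 0.0004
grip_force: 5.0
```

```bash
python3 -c "
from h import *
st();lid();lid('top')"
```

```text
t 10.4 world [0.5925 0.0613 0.1975] caddy [ 0.0022 -0.0621  0.1975] toolx deg 105.09 F cad [ -3.73 -10.07   8.06] grip 0.0004 4.99 q [-0.08  0.48  1.51 -0.01  1.14 -0.34]Traceback (most recent call last):
  File "<string>", line 3, in <module>
    st();lid();lid('top')
         ~~~^^
  File "h.py", line 34, in lid
    print("lid n",s.sum(),"y",np.percentile(y,[5,95]).round(4),"z",np.percentile(z,[5,95]).round(4),"theta~",np.median(th).round(3)-.033)
                              ~~~~~~~~~~~~~^^^^^^^^^^
    return _quantile_unchecked(
        a, q, axis, out, overwrite_input, method, keepdims, weights)
    return _ureduce(a,
                    func=_quantile_ureduce_func,
    ...<5 lines>...
                    overwrite_input=overwrite_input,
                    method=method)
    r = func(a, **kwargs)
    result = _quantile(arr,
                       quantiles=q,
    ...<2 lines>...
                       out=out,
                       weights=wgt)
    slices_having_nans = np.isnan(arr[-1, ...])
                                  ~~~^^^^^^^^^
IndexError: index -1 is out of bounds for axis 0 with size 0
```

move_arm --motion "-1 0.06 0 -0.05 0;-1 0.12 0 -0.09 0;-1 0.18 0 -0.12 0;-1 0.24 0 -0.14 0;-1 0.31 0 -0.16 0;-1 0.38 0 -0.17 0;-1 0.45 0 -0.175 0;-1 0.52 0 -0.175 0;-1 0.59 0 -0.175 0;-1 0.66 0 -0.175 0;-1 0.73 0 -0.175 0;-1 0.77 0 -0.175 0"

```text
time: 11.45
position: [0.5491, 0.2157, 0.228]
tool_rot: [0.608, 0.794, -0.001, -0.0]
ft_force: [1.5, -4.7, -1.8]
grip_width: 0.0008
grip_force: 2.1
```

```bash
python3 - <<'E'
from h import *
st()
im,P=cam("top")[0],None
s=robot.camera("scene")[0]
save("pics/d.png",np.hstack([cv2.resize(im[120:300,220:400],(400,400)),cv2.resize(s[60:260,230:430],(400,400))]))
E
```

```text
t 11.45 world [0.5491 0.2157 0.228 ] caddy [2.00e-04 9.82e-02 2.28e-01] toolx deg 105.13 F cad [ 0.19 -4.94 -1.8 ] grip 0.0008 2.09 q [ 0.19  0.45  1.48 -0.    1.21 -0.08]
```

View pics/d.png

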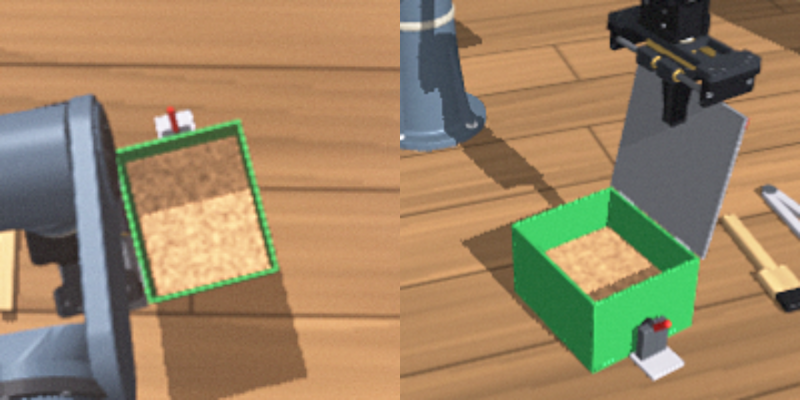

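The cover is up at about 1.77 rad (scene half, plate standing at (680,150)) and the cork floor is visible inside the caddy. Next is the orange.

move_arm --motion "-1 -0.2 0 0 0;-1 -0.4 -0.05 0 0;-1 -0.6 -0.1 0 0;-1 -0.8 -0.12 0 0;-1 -1 -0.14 0 0;-1 -1 -0.14 0 0;-1 -1 -0.14 0 0" --newtons 8

```text
time: 12.13
position: [0.5748, 0.0127, 0.2286]
tool_rot: [0.61, 0.792, 0.0, -0.002]
ft_force: [0.6, -0.1, 0.6]
grip_width: 0.0002
grip_force: 0.0
```

move_arm --motion "1 -0.2 0 0 0;1 -0.4 -0.05 0 0;1 -0.6 -0.1 0 0;1 -0.8 -0.12 0 0;1 -1 -0.14 0 0;1 -1 -0.14 0 0;1 -1 -0.14 0 0"

```text
time: 12.72
position: [0.6001, -0.1863, 0.2285]
tool_rot: [0.609, 0.793, 0.001, -0.001]
ft_force: [0.3, 1.0, 0.4]
grip_width: 0.0392
grip_force: 0.0
```

```bash
python3 - <<'E'
from h import *
from scipy.optimize import least_squares
to(np.r_[.6076,-.227,.08])
for n in("top","scene"):
    im,d,m=cam(n); P=cloud(d,m); hsv=cv2.cvtColor(im,cv2.COLOR_RGB2HSV)
    c=np.dstack([P[...,:2]@EX-XC,P[...,:2]@EY-YC,P[...,2]])
    f=c[(abs(c[...,0])<.07)&(abs(c[...,1])<.05)&(c[...,2]<.12)]; print(n,"floor",len(f),np.percentile(f[:,2],[5,50,95]) if len(f) else "")
    g=(hsv[...,0]>45)&(hsv[...,0]<80)&(hsv[...,1]>120)&(c[...,2]>.108)&(c[...,2]<.12); q=c[g]; print("rim",len(q),np.percentile(q[:,0],[1,99]),np.percentile(q[:,1],[1,99]))
    k=(hsv[...,0]>5)&(hsv[...,0]<22)&(hsv[...,1]>190)&(np.hypot(P[...,0]-.6076,P[...,1]+.227)<.04)&(P[...,2]>.035)
    O=P[k]
    if len(O)>10:
        r=least_squares(lambda p:np.linalg.norm(O-p,axis=1)-.033,[.607,-.227,.038],loss="soft_l1",f_scale=.002); print("orange",r.x.round(4),len(O),O[:,2].max())
    # dark gripper lowest
    G=P[(im.max(2)<90)]; o=robot.get_obs()["position"]; G=G[(np.linalg.norm(G[:,:2]-o[:2],axis=1)<.07)&(G[:,2]>.15)]; print("grip minz",np.sort(G[:,2])[:12].round(3),o[2])
E
```

```text
t 12.72 world [ 0.6001 -0.1863  0.2285] caddy [-0.0546 -0.3032  0.2285] toolx deg 104.93 F cad [0.52 0.92 0.42] grip 0.0392 0.0 q [-0.48  0.5   1.39  0.    1.26 -0.74]
shift [-0.209 -0.016  0.742]
top floor 1730 [0.05036591 0.0534899  0.05660252]
rim 311 [-0.09508606  0.09236288] [-0.07795709  0.0778985 ]
grip minz [0.261 0.264 0.265 0.268 0.268 0.273 0.29  0.297 0.298 0.298 0.304 0.304] 0.22849925995503712
scene floor 837 [0.04978939 0.05305325 0.05540573]
rim 601 [-0.16924656  0.09593881] [-0.08220757  1.31169742]
orange [ 0.6061 -0.2276  0.0385] 364 0.07364286339251302
grip minz [0.257 0.258 0.258 0.259 0.259 0.259 0.259 0.259 0.259 0.26  0.26  0.26 ] 0.22862186020559663
```

move_arm --motion "1 -0.207 -0.022 0 0;1 -0.207 -0.022 0.1 0;1 -0.207 -0.022 0.2 0;1 -0.207 -0.022 0.4 0;1 -0.207 -0.022 0.6 0;1 -0.207 -0.022 0.7 0;1 -0.207 -0.022 0.74 0;1 -0.207 -0.022 0.74 0;1 -0.207 -0.022 0.74 0"

```text
time: 13.57
position: [0.6075, -0.2263, 0.0821]
tool_rot: [0.608, 0.794, 0.0, 0.0]
ft_force: [-0.4, -0.3, 0.4]
grip_width: 0.0866
grip_force: 0.0
```

```bash
python3 - <<'E'
from h import *
to(np.r_[.6065,-.2275,-.004])
s,d,m=cam("scene"); P=cloud(d,m); o=robot.get_obs()["position"]
G=P[(s.max(2)<80)]; G=G[(np.linalg.norm(G[:,:2]-o[:2],axis=1)<.075)&(G[:,2]>.06)]; print(np.sort(G[:,2])[:15].round(3))
save("pics/e.png",cv2.resize(s[150:290,120:290],None,fx=4,fy=4))
E
```

```text
t 13.57 world [ 0.6075 -0.2263  0.0821] caddy [-0.0578 -0.3438  0.0821] toolx deg 105.16 F cad [-0.49 -0.2   0.44] grip 0.0866 0.0 q [-0.53  0.69  1.47  0.    0.98 -0.79]
shift [-0.004 -0.007  0.431]
[0.112 0.113 0.113 0.113 0.114 0.114 0.114 0.114 0.115 0.115 0.116 0.116
 0.116 0.117 0.117]
```

View pics/e.png

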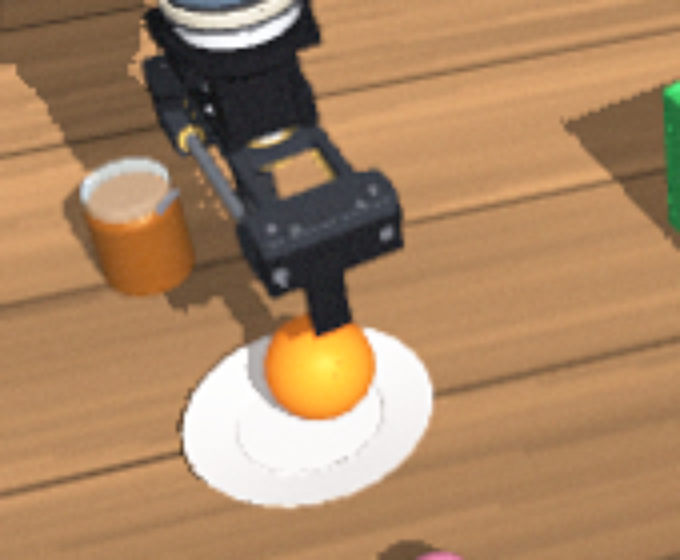

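The finger (330,325) straddles the orange (320,365) on the plate. I'll descend and close gently.

move_arm --motion "1 0 0 0.1 0;1 0 0 0.2 0;1 0 0 0.3 0;1 0 0 0.36 0;1 0 0 0.4 0;1 0 0 0.43 0;1 0 0 0.44 0;1 0 0 0.44 0"

```text
time: 14.28
position: [0.607, -0.2278, -0.0063]
tool_rot: [0.608, 0.794, 0.0, 0.0]
ft_force: [-0.4, 0.2, 0.1]
grip_width: 0.0873
grip_force: 0.0
```

move_arm --motion "0.4 0 0 0 0;-0.2 0 0 0 0;-1 0 0 0 0;-1 0 0 0 0;-1 0 0 0 0;-1 0 0 0 0;-1 0 0 0 0;-1 0 0 0 0" --newtons 8

```text
time: 14.95
position: [0.607, -0.2278, -0.0063]
tool_rot: [0.608, 0.794, 0.0, 0.001]
ft_force: [0.6, -0.2, 1.5]
grip_width: 0.0653
grip_force: 8.0
```

```bash
python3 - <<'E'
from h import *
st()
E
```

```text
t 14.95 world [ 0.607  -0.2278 -0.0063] caddy [-0.0587 -0.3452 -0.0063] toolx deg 105.05 F cad [ 0.52 -0.36  1.53] grip 0.0653 8.0 q [-0.53  0.82  1.5   0.    0.82 -0.79]
```

move_arm --motion "-1 0 0 -0.02 0;-1 0 0 -0.06 0;-1 0 0 -0.12 0;-1 0 0 -0.2 0;-1 0 0 -0.3 0;-1 0 0 -0.42 0;-1 0 0 -0.54 0;-1 0 0 -0.66 0;-1 0 0 -0.76 0;-1 0 0 -0.82 0;-1 0 0 -0.85 0;-1 0 0 -0.85 0"

```text
time: 15.95
position: [0.6072, -0.228, 0.165]
tool_rot: [0.608, 0.794, 0.0, 0.001]
ft_force: [-0.5, 0.1, -0.8]
grip_width: 0.0655
grip_force: 8.0
```

```bash
python3 - <<'E'
from h import *
to(np.r_[w(0,-.005),.165])
E
```

```text
t 15.95 world [ 0.6072 -0.228   0.165 ] caddy [-0.0585 -0.3453  0.165 ] toolx deg 105.05 F cad [-0.43  0.24 -0.78] grip 0.0655 8.0 q [-0.53  0.59  1.4  -0.    1.14 -0.79]
shift [ 1.701  0.294 -0.003]
```

move_arm --motion "-1 0.03 0.01 0 0;-1 0.1 0.02 0 0;-1 0.2 0.03 0 0;-1 0.3 0.05 0 0;-1 0.4 0.07 0 0;-1 0.5 0.09 0 0;-1 0.6 0.1 0 0;-1 0.7 0.12 0 0;-1 0.8 0.14 0 0;-1 0.88 0.15 0 0;-1 0.9 0.15 0 0;-1 0.9 0.15 0 0"

```text
time: 16.95
position: [0.5871, -0.0437, 0.162]
tool_rot: [0.607, 0.794, -0.001, -0.002]
ft_force: [-0.4, -1.2, -1.4]
grip_width: 0.0655
grip_force: 8.0
```

move_arm --motion "-1 0.03 0.01 0 0;-1 0.1 0.02 0 0;-1 0.2 0.03 0 0;-1 0.3 0.05 0 0;-1 0.4 0.07 0 0;-1 0.5 0.09 0 0;-1 0.6 0.11 0 0;-1 0.7 0.13 0 0;-1 0.76 0.14 0 0;-1 0.79 0.144 0 0;-1 0.8 0.144 0 0;-1 0.8 0.144 0 0"

```text
time: 17.95
position: [0.575, 0.1159, 0.1632]
tool_rot: [0.608, 0.794, -0.0, 0.0]
ft_force: [-0.6, 0.6, -1.3]
grip_width: 0.0657
grip_force: 8.0
```

```bash
python3 - <<'E'
from h import *
to(np.r_[w(0,-.005),.055])
im,d,m=cam("scene"); P=cloud(d,m)
k=cv2.cvtColor(im,cv2.COLOR_RGB2HSV); k=(k[...,0]>5)&(k[...,0]<22)&(k[...,1]>190)&(P[...,2]>.1); Q=P[k]; print(len(Q),Q[:,2].min() if len(Q) else 0,np.c_[Q[:,:2]@EX-XC,Q[:,:2]@EY-YC].mean(0))
E
```

```text
t 17.95 world [0.575  0.1159 0.1632] caddy [-0.0006 -0.0049  0.1632] toolx deg 105.07 F cad [-0.46  0.78 -1.35] grip 0.0657 8.0 q [ 0.01  0.51  1.56 -0.    1.06 -0.25]
shift [-0.001  0.003  0.541]
329 0.19111210749701235 [ 0.01142512 -0.0260105 ]
```

move_arm --motion "-1 0 0 0.04 0;-1 0 0 0.1 0;-1 0 0 0.16 0;-1 0 0 0.22 0;-1 0 0 0.28 0;-1 0 0 0.34 0;-1 0 0 0.4 0;-1 0 0 0.46 0;-1 0 0 0.51 0;-1 0 0 0.53 0;-1 0 0 0.53 0;-1 0 0 0.53 0"

```text
time: 19.0
position: [0.5752, 0.1156, 0.0571]
tool_rot: [0.609, 0.793, -0.0, -0.0]
ft_force: [0.9, 0.2, -1.5]
grip_width: 0.0653
grip_force: 8.0
```

move_arm --motion "-1 0 0 0 0;-1 0 0 0.01 0;-1 0 0 0.02 0;-1 0 0 0.02 0;-1 0 0 0.02 0"

```text
time: 19.42
position: [0.575, 0.1161, 0.0534]
tool_rot: [0.608, 0.794, 0.0, 0.0]
ft_force: [-0.4, -0.0, -1.0]
grip_width: 0.0655
grip_force: 8.0
```

```bash
python3 - <<'E'
from h import *
st()
E
```

```text
t 19.42 world [0.575  0.1161 0.0534] caddy [-0.0006 -0.0047  0.0534] toolx deg 105.06 F cad [-0.44  0.09 -1.04] grip 0.0655 8.0 q [ 0.01  0.67  1.65 -0.    0.83 -0.25]
```

move_arm --motion "-1 0 0 0.01 0;-1 0 0 0.02 0;-1 0 0 0.03 0;-1 0 0 0.03 0"

```text
time: 19.75
position: [0.5746, 0.116, 0.0467]
tool_rot: [0.608, 0.794, -0.0, -0.0]
ft_force: [-0.1, -0.3, -1.5]
grip_width: 0.0654
grip_force: 8.0
```

move_arm --motion "-1 0 0 0.005 0;-1 0 0 0.01 0;-1 0 0 0.01 0"

```text
time: 20.0
position: [0.5749, 0.116, 0.045]
tool_rot: [0.608, 0.794, -0.0, -0.0]
ft_force: [0.6, 0.4, -0.7]
grip_width: 0.0653
grip_force: 8.0
```

move_arm --motion "-1 0 0 0.005 0;-1 0 0 0.005 0"

```text
time: 20.17
position: [0.575, 0.116, 0.0441]
tool_rot: [0.608, 0.794, -0.0, -0.0]
ft_force: [-0.4, -0.3, -1.0]
grip_width: 0.0656
grip_force: 8.0
```

move_arm --motion "-1 0 0 0.005 0;-1 0 0 0.005 0"

```text
time: 20.33
position: [0.5749, 0.116, 0.0431]
tool_rot: [0.608, 0.794, -0.0, -0.0]
ft_force: [-0.6, 1.0, -1.7]
grip_width: 0.0655
grip_force: 8.0
```

move_arm --motion "-1 0 0 0.005 0;-1 0 0 0.005 0"

```text
time: 20.5
position: [0.5751, 0.116, 0.0422]
tool_rot: [0.608, 0.794, 0.0, 0.0]
ft_force: [-0.7, -0.9, -1.6]
grip_width: 0.0654
grip_force: 8.0
```

move_arm --motion "-1 0 0 0.005 0;-1 0 0 0.005 0"

```text
time: 20.67
position: [0.5752, 0.116, 0.0414]
tool_rot: [0.608, 0.794, 0.0, 0.0]
ft_force: [-0.5, -0.5, 0.9]
grip_width: 0.0653
grip_force: 8.0
```

```bash
python3 - <<'E'
from h import *
F=[]
for i in range(6):
    robot.camera("top"); F.append(robot.get_obs()["ft_force"][2])
print(np.round(F,2),np.mean(F)); st()
E
```

```text
[ 0.41  0.71 -0.21  0.02  0.47  0.61] 0.33519848557004633
t 20.97 world [0.5752 0.116  0.0414] caddy [-0.0004 -0.0048  0.0414] toolx deg 105.05 F cad [-0.56 -0.04  0.61] grip 0.0653 8.0 q [ 0.01  0.69  1.65 -0.    0.8  -0.25]
```

The force went from −1.3 to +0.3 N, so the floor now carries the orange's weight. I'll release slowly.

move_arm --motion "0.53 0 0 0 0;0.56 0 0 0 0;0.6 0 0 0 0;0.7 0 0 0 0;0.85 0 0 0 0;1 0 0 0 0;1 0 0 0 0;1 0 0 0 0;1 0 0 0 0" --newtons 3

```text
time: 21.72
position: [0.575, 0.116, 0.0412]
tool_rot: [0.608, 0.794, 0.0, -0.0]
ft_force: [0.1, 0.2, -0.1]
grip_width: 0.0868
grip_force: 0.0
```

move_arm --motion "1 0 0 -0.05 0;1 0 0 -0.15 0;1 0 0 -0.3 0;1 0 0 -0.45 0;1 0 0 -0.6 0;1 0 0 -0.75 0;1 0 0 -0.9 0;1 0 0 -1 0;1 0 0 -1 0;1 0 0 -1 0"

```text
time: 22.55
position: [0.5757, 0.1161, 0.2433]
tool_rot: [0.608, 0.794, 0.001, 0.002]
ft_force: [0.8, 0.6, 0.1]
grip_width: 0.0873
grip_force: 0.0
```

```bash
python3 - <<'E'
from h import *
st()
im,d,m=cam("scene"); P=cloud(d,m); c=np.dstack([P[...,:2]@EX-XC,P[...,:2]@EY-YC,P[...,2]])
k=cv2.cvtColor(im,cv2.COLOR_RGB2HSV); k=(k[...,0]>5)&(k[...,0]<20)&(k[...,1]>190)&(abs(c[...,0])<.09)&(abs(c[...,1])<.075)&(c[...,2]<.2); q=c[k]; print(len(q),q.min(0),q.max(0))
# cover
g=(im.max(2).astype(int)-im.min(2)<30)&(im.max(2)>60)&(c[...,2]>.13)&(c[...,2]<.31)&(abs(c[...,0])<.1)&(c[...,1]>.07)&(c[...,1]<.17); q=c[g]
A=np.polyfit(q[:,2]-.114,q[:,1]-.08,1); print("cover",len(q),"theta",np.pi/2+np.arctan(A[0]),A,q[:,2].max())
E
```

```text
t 22.55 world [0.5757 0.1161 0.2433] caddy [ 1.000e-04 -4.900e-03  2.433e-01] toolx deg 105.06 F cad [0.95 0.32 0.12] grip 0.0873 0.0 q [ 0.01  0.42  1.48 -0.    1.24 -0.25]
302 [-0.021004   -0.03853076  0.06883403] [0.03386204 0.0194926  0.12081063]
cover 3050 theta 1.7834218148047047 [ 0.21588875 -0.00057894] 0.3015804277786524
```

move_arm --motion "-1 0 0 -0.2 0;-1 0 0 -0.4 0;-1 0 0 -0.4 0;-1 0.2 0 -0.4 0;-1 0.4 0 -0.4 0;-1 0.6 0 -0.4 0;-1 0.8 0 -0.4 0;-1 0.95 0 -0.4 0;-1 0.95 0 -0.4 0;-1 0.95 0 -0.4 0" --newtons 20

```text
time: 23.43
position: [0.5241, 0.3006, 0.3192]
tool_rot: [0.607, 0.795, -0.002, -0.001]
ft_force: [0.2, -0.1, -0.4]
grip_width: 0.0281
grip_force: 0.0
```

```bash
python3 - <<'E'
from h import *
st()
E
```

```text
t 23.43 world [0.5241 0.3006 0.3192] caddy [-0.0019  0.1867  0.3192] toolx deg 105.25 F cad [ 0.13 -0.11 -0.36] grip 0.0281 0.0 q [ 0.34  0.39  1.32 -0.    1.44  0.07]
```

move_arm --motion "-1 0 0 0.1 0;-1 0 0 0.25 0;-1 0 0 0.4 0;-1 0 0 0.48 0;-1 0 0 0.48 0;-1 -0.08 0 0.48 0;-1 -0.16 0 0.48 0;-1 -0.24 0 0.48 0;-1 -0.32 0 0.48 0;-1 -0.4 0 0.48 0;-1 -0.45 0 0.48 0;-1 -0.45 0 0.48 0"

```text
time: 24.43
position: [0.5505, 0.2105, 0.2264]
tool_rot: [0.61, 0.793, 0.001, 0.001]
ft_force: [1.0, -0.8, 0.2]
grip_width: 0.0007
grip_force: 0.0
```

```bash
cat >> h.py <<'E'
def cover():
    im,d,m=cam("scene"); P=cloud(d,m); c=np.dstack([P[...,:2]@EX-XC,P[...,:2]@EY-YC,P[...,2]])
    rgb=im.astype(int)
    r=np.hypot(c[...,1]-.08,c[...,2]-.114)
    g=(rgb.max(2)-rgb.min(2)<40)&(rgb.max(2)>60)&(r>.05)&(r<.195)&(abs(c[...,0])<.1)&(c[...,2]>.12); q=c[g]
    th=np.arctan2(q[:,2]-.114,.08-q[:,1]); print("cover n",len(q),"theta pct",np.percentile(th,[10,25,50,75,90]).round(3))
E
python3 - <<'E'
from h import *
st(); cover()
E
```

```text
t 24.43 world [0.5505 0.2105 0.2264] caddy [2.000e-04 9.280e-02 2.264e-01] toolx deg 104.88 F cad [ 0.71 -1.03  0.16] grip 0.0007 0.0 q [ 0.18  0.44  1.49 -0.    1.2  -0.08]
cover n 2720 theta pct [1.519 1.527 1.533 1.54  1.547]
```

move_arm --motion "-1 -0.05 0 0 0;-1 -0.11 0 0.005 0;-1 -0.17 0 0.015 0;-1 -0.237 0 0.034 0;-1 -0.28 0 0.05 0;-1 -0.322 0 0.07 0;-1 -0.364 0 0.092 0;-1 -0.4 0 0.115 0;-1 -0.43 0 0.137 0;-1 -0.46 0 0.16 0;-1 -0.46 0 0.16 0;-1 -0.46 0 0.16 0"

```text
time: 25.48
position: [0.5727, 0.1228, 0.1924]
tool_rot: [0.609, 0.793, -0.001, -0.0]
ft_force: [-0.7, -0.6, 0.4]
grip_width: 0.0007
grip_force: 0.0
```

```bash
python3 - <<'E'
from h import *
st(); cover()
E
```

```text
t 25.48 world [0.5727 0.1228 0.1924] caddy [-0.0011  0.0024  0.1924] toolx deg 105.02 F cad [-0.78 -0.38  0.43] grip 0.0007 0.0 q [ 0.02  0.48  1.54 -0.    1.13 -0.24]
cover n 331 theta pct [0.822 0.829 0.841 0.871 0.938]
```

move_arm --motion "-1 0.02 0 -0.05 0;-1 0.1 0 -0.2 0;-1 0.4 0 -0.35 0;-1 0.7 0 -0.4 0;-1 1 0 -0.4 0;-1 1 0 -0.4 0;-1 1 0 -0.4 0;-1 1 0 -0.4 0"

```text
time: 26.2
position: [0.5191, 0.3219, 0.2748]
tool_rot: [0.606, 0.796, 0.001, -0.0]
ft_force: [0.2, -1.0, 0.4]
grip_width: 0.0002
grip_force: 0.0
```

```bash
python3 - <<'E'
from h import *
st(); cover()
for n in("scene","top"):
    im,d,m=cam(n); P=cloud(d,m); c=np.dstack([P[...,:2]@EX-XC,P[...,:2]@EY-YC,P[...,2]]); rgb=im.astype(int)
    g=(rgb.max(2)-rgb.min(2)<40)&(rgb.max(2)>60)&(c[...,2]>.125)&(c[...,2]<.245)&(abs(c[...,0])<.09)&(c[...,1]>-.06)&(c[...,1]<.1)
    q=c[g]
    for _ in range(4):
        A=np.polyfit(q[:,1],q[:,2],1); e=q[:,2]-np.polyval(A,q[:,1]); q=q[abs(e)<max(.003,1.5*e.std())]
    print(n,len(q),"theta",np.arctan(-A[0]),"offset",(np.polyval(A,.08)-.114)*np.cos(np.arctan(A[0])))
    if n=="scene": save("pics/f.png",im)
E
```

```text
t 26.2 world [0.5191 0.3219 0.2748] caddy [-0.0012  0.2086  0.2748] toolx deg 105.42 F cad [-0.05 -1.04  0.37] grip 0.0002 0.0 q [0.37 0.43 1.37 0.   1.34 0.1 ]
cover n 307 theta pct [0.822 0.828 0.838 0.859 0.884]
scene 64 theta 0.8189349744357132 offset 0.006810260767821365
top 2690 theta 0.8106724466536045 offset 0.008707506992557474
```

View pics/f.png

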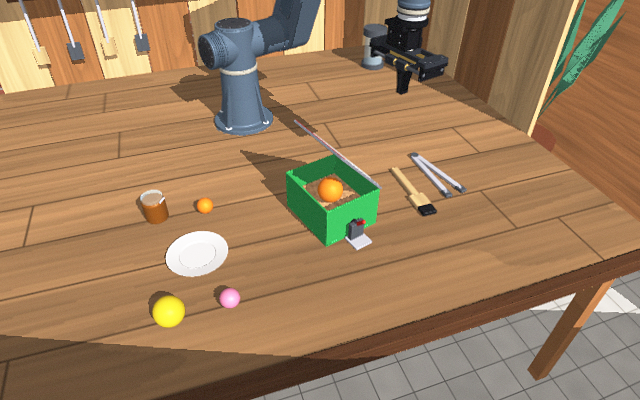

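The orange sits in the caddy (330,189), the cover stands at about 0.81 rad (46°), the jar, tongs and brush are where they were, and the arm is clear.

```bash
python3 -c "
from h import *
print(robot.hand_in())"
```

```text
the job is handed in; nothing more can be done
None
```

The job is handed in: the orange rests on the caddy's floor, the cover is half open at about 46°, and the jar, tongs and brush look untouched in the last picture (about 26 s used; no verdict was returned).

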